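Hold a flat temperature probe on the heater's sensing pin

ROBOT

A 7-joint arm with a two-finger parallel gripper is mounted at the origin on the work surface. World frame = base frame: x ahead of the robot, y to its left, z up, the work surface at z = 0. Lengths are in m, angles in degrees, forces in N, time in s.
With the tool pointing down it reaches from about 0.425 to 0.825 m from the base axis. Payload 3.6 kg.
Tool frame: the origin (TCP) lies midway between the tips of the shut fingers; the grasp point (between the pads) lies 19 mm behind it (arm.grip_point_offset is the distance from the TCP to the grasp point, in m); z points along the fingers, y is the line along which they close (so a half turn about z gives the same grasp; the last joint's range is limited). The gripper opens to 85 mm and grips with 20 to 120 N. Pads are 22 mm wide; open, the fingers measure 114 mm over their backs; the gripper's body (76 mm by 85 mm) begins 54 mm behind the grasp point. The pads swing forward as they close: fully open they stand 13 mm farther back than shut.
Start: joints at [-72.164, 35.231, -0.722, 81.555, 0.464, 63.22, -2.315], TCP at [0.215, 0.613, 0.21] pointing down, gripper open.
Joint ranges: [-178.69, 178.69], [-17.37, 117.87], [-77.05, 75.6], [15.02, 138.74], [-78.02, 258.01], [0.78, 113.62], [-162.83, 162.83]. Speed limits (degrees/s): [159.86, 159.86, 180, 180, 180, 180, 180].

INTERFACE

Orientations are given as a 3x3 rotation matrix whose columns are the frame's x, y, z axes.
In Python, from station import readout, imaging, ticket, arm gives the robot as it stands.
- The arm moves only by the tool servo_tool, never from a script. Its argument "rows" is a list of rows, each an object of numbers: "jaw": the closure, from -1 (fully open) to 1 (shut); "dx", "dy", "dz": the shift along the world's x, y, z in m; "rx", "ry", "rz": the turn, a rotation vector about the world's x, y, z in rad. A call has 1 to 10 rows; each row is the pose to reach, as a shift and turn from the pose commanded when the call began; what a row does not reach only later rows make up. A row lasts 1/12 s, in which the tool goes at most 41.7 mm and 7.16 degrees, less where a joint would pass 70% of its speed; a pose out of reach is approached as far as the arm can. A call with a gripper value outside its range is refused whole. The fingers move at their own pace and stop on an object; "grip_force" is the grip in N (left out, the last holds). Time passes only in rows, so rows that repeat a pose let the fingers close. It gives the time, the measured TCP pose, the force, the opening and the grip force at its end, in the units of the state.
- readout.read_state(): the state, without advancing time (a new reading comes with each control period).
- imaging.get_image(name): name is "scene" or "side" or "wrist"; returns the picture (400x640x3 uint8, blue, green, red); there is no depth.
- imaging.get_calibration(name): a dict with "fov_y" (degrees; the focal length in pixels is half the picture's height over the tangent of half this angle, whatever the lens; pixels are square), "cx", "cy" (the principal point, pixels), "k1" (the pictures are not rectified: a ray, as slopes to the right and down, at radius r is drawn at 1 + k1 r^2 times it, then the intrinsics apply), "R" (3x3) and "t" (3): a world point X has camera coordinates R X + t; the wrist camera has in their place "hand_eye" (4x4, takes a point from camera to tool coordinates, whose origin is the TCP and whose axes are the flange's). Camera axes: x right, y down, z forward; pixel columns grow to the right and rows downward; lengths in m; the calibration is good to about 2 mm. A picture is of the moment at which its call begins: read the wrist's pose just before it. get_calibration takes no time and is no camera call.
- ticket.sign_off(): hands the job in; it is judged then, once.
The state is a dict: "time_s": time; "q": joint angles; "qd": joint speeds; "effort": joint torques, N m; "ee_pos": TCP position; "orientation": TCP orientation; "force": force on the tool from outside, world axes, zero at the start; "moment": the same for the moment, N m; "grip_width": finger opening in m; "finger_force": force on a finger pad.
Only numpy, scipy, OpenCV 4.12 (cv2) and the standard library are available. Lean on these libraries where they do the work, as an engineer would, in place of code of your own. Each camera call takes 0.05 s, during which the arm holds its last target. There are 200 camera calls.

TASK

Take the flat-bladed temperature probe out of its stand, slide its blade edgewise into the slot of the block heater at the two dark pointers, and rest its foot on the sprung pin there. Press the pin lightly, about half-way down its 10 mm travel and never to its stop, with the probe upright and not jammed against the slot's sides, and finish while still holding it like that; leave the jar, the bottle and the tube rack alone.

Things in the scene. Friction and masses are not known exactly. Their poses are not given: they have to be found in the camera images.
- probe: Loose hand probe, about 0.1 kg, 147 mm tall, upright in the stand at the start. Origin: centre of its lower end (foot); z up, x across the blade's thickness, y along its width. Foot 14 mm wide (y) up to z = 10 mm, then steel blade 30 mm (y) x 5 mm (x); black collar 26 (x) x 36 (y), z = 83 to 87; white handle 20 (x) x 28 (y), z = 87 to 147 mm. Half a turn about z makes no difference.
- probe_grip (a point): Middle of the probe's handle, 117 mm above the foot, the place to grip from above; axes as the probe's.
- probe_foot (a point): Centre of the probe's foot (its underside).
- stand: Fixed grey stand, 70 (x) x 85 (y) x 55 mm high, with one slot about 8 x 33 mm (long side along y), 47 mm deep, in the middle of its top. Origin: centre of its underside. The probe stands in it with its foot 8 mm above the work surface, blade along y; it can lean 2 to 3 degrees there.
- station: Fixed block heater: white housing 120 (x) x 160 (y) x 56 mm high, on it an aluminium block 66 (x) x 140 (y) mm up to 97 mm. A slot runs along y through the block's middle, open at the top and both ends: 10 mm wide, bevelled to about 16 mm at the top, floor 61 mm above the work surface. Origin: centre of its underside, z up.
- marker: Marked place on the station, up to 35 mm either side of the block's middle along the slot: two dark steel pointers, 18 x 5 x 2 mm, on the block's top, one each side of the slot (centres at x = +-22 mm). The pin stands in the slot between them. Axes as the station's; origin on the pin's axis, at the height of the work surface.
- pin_top (a point): Centre of the top of the sprung brass pin, 8.4 mm in diameter; untouched it stands 75 mm above the work surface, 22 mm below the block's top. It moves down as the pin is pressed. Same axes as the station (y along the slot).
- pin (a joint): How far the pin is pressed down, m: 0 untouched, 0.010 at its stop. A spring pushes back with 0.8 N at first, 2.8 N half-way, 4.8 N at the stop.
- jar: Bystander: clear specimen jar with red lid, 44 mm diameter, 60 mm high, origin under its centre.
- reagent: Bystander: amber bottle, 48 mm diameter, 95 mm high, origin under its centre.
- rack: Bystander: white tube rack 50 x 110 x 50 mm with tubes up to 88 mm, origin under its centre.
Things that resemble listed ones, but are neither listed nor needed, are in the scene too. Leave any blue look-alike of the stand alone. Leave any red look-alike of the station alone.

How it is judged (in metres and radians):
On the way, in this order (a step that is already met when the one before it is completed fails the run):
1. the probe is drawn out of its stand, its foot above the stand's top (z of probe_foot in the frame of stand above 0.06 m and contact force between probe and the fingers above 1 N), for 0.1 s.
2. the probe's foot is down in the slot, blade along it, at the pointers (z of probe_foot in the frame of station below 0.092 m and horizontal distance between probe_foot and pin_top below 0.006 m and angle between the y axis of probe and the y axis of station, either way round below 0.26 rad), for 0.1 s.
At the end, for the whole second after the job is handed in: The fingers still hold the probe, upright within 6 degrees and at rest, blade along the slot, its foot on the pin (centres within 6 mm) with the pin pressed 2.5 to 8.5 mm; it bears on the heater's slot with under 4 N; jar, bottle and rack are within 15 mm of where they were (value of joint pin between 0.0025 and 0.0085 m and contact force between probe and marker between 0.8 and 7 N and horizontal distance between probe_foot and pin_top below 0.006 m and distance between probe_foot and pin_top below 0.007 m and angle between probe's own z axis and vertical below 0.105 rad and angle between the y axis of probe and the y axis of station, either way round below 0.26 rad and contact force between probe and station below 4 N and contact force between probe and the fingers above 1 N and linear speed of probe below 0.02 m/s and distance of each of jar, reagent, rack from where it was at the start of the episode below 0.015 m); the arm keeps its last pose, push and grip.
It fails at once if the pin is driven to its stop (value of joint pin above 0.0097 m).
It fails at once if the jar, bottle or rack is knocked away (distance of any of jar, reagent, rack from where it was at the start of the episode above 0.03 m).
It also fails if it takes over 45 s, if anything falls off the work surface, if the arm or the gripper's body presses on something with over 40 N, if the wrist force passes 120 N, or if a joint passes its speed limit or range.

## Working session

There is one attempt and no reset: what is moved stays moved. The work goes in short steps, Python scripts to look and compute and a tool call to move; the robot and the scene stay as the last step left them, time stands still between calls to the robot, and variables do not carry over. Pictures are saved under pics/ and viewed, at most 13 in all, crops included, and the job is handed in when it is done.

Besides the shell and the picture viewer there is one more tool, called after "Call:" by a JSON object that holds its "fn" and its "kwargs", one argument or row to a line. servo_tool: Moves the arm, as the interface text tells. Its arguments: {"type":"object","properties":{"rows":{"type":"array","items":{"type":"object","properties":{"jaw":{"type":"number"},"dx":{"type":"number"},"dy":{"type":"number"},"dz":{"type":"number"},"rx":{"type":"number"},"ry":{"type":"number"},"rz":{"type":"number"}}}},"grip_force":{"type":"number"}},"required":["rows"]}

```bash
mkdir -p pics; cat > h.py <<'E'
import numpy as np, cv2
from station import readout, imaging, ticket, arm
def cal(n):
    c=imaging.get_calibration(n); f=200/np.tan(np.radians(c["fov_y"])/2)
    K=np.array([[f,0,c["cx"]],[0,f,c["cy"]],[0,0,1.]]); d=np.array([c["k1"],0,0,0,0.])
    if "R" in c: R,t=np.array(c["R"]),np.array(c["t"])
    else:
        s=readout.read_state(); T=np.eye(4); T[:3,:3]=s["orientation"]; T[:3,3]=s["ee_pos"]
        M=np.linalg.inv(T@np.array(c["hand_eye"])); R,t=M[:3,:3],M[:3,3]
    return K,d,R,t
def proj(C,X):
    K,d,R,t=C
    return cv2.projectPoints(np.atleast_2d(np.float64(X)),cv2.Rodrigues(R)[0],t,K,d)[0][:,0]
def ray(C,px):
    K,d,R,t=C
    u=cv2.undistortPoints(np.float64(px).reshape(-1,1,2),K,d)[:,0]
    return -R.T@t, np.c_[u,np.ones(len(u))]@R
def onz(C,px,z):
    o,r=ray(C,px); return o+r*((z-o[2])/r[:,2])[:,None]
E
python3 - <<'E'
from h import *
for n in("scene","side","wrist"):
    C=cal(n); im=imaging.get_image(n); cv2.imwrite(f"pics/{n}0.png",im); print(n,-C[2].T@C[3],C[2][2],C[0][0,0],C[1][0])
s=readout.read_state(); print(s["time_s"],s["ee_pos"],s["grip_width"],arm.grip_point_offset); print(np.round(s["orientation"],3))
E
```

```text
scene [1.53491189 0.37511458 0.80281828] [-0.78479731 -0.24750225 -0.56818642] 514.9426630198255 -0.12642667356874107
side [0.36179085 0.72497208 0.53991371] [ 0.2925029  -0.7891713  -0.54004696] 411.3445373757549 0.0005791559220111581
wrist [0.13943723 0.64008854 0.37245294] [ 0.29598578 -0.10612601 -0.94927851] 305.4446094506904 0.003526187899954538
0.15 [0.21518932 0.61267832 0.20898509] 0.08535836114802184 0.0187
[[-0.944  0.331 -0.001]
 [ 0.331  0.944 -0.002]
 [-0.    -0.002 -1.   ]]
```

View pics/scene0.png

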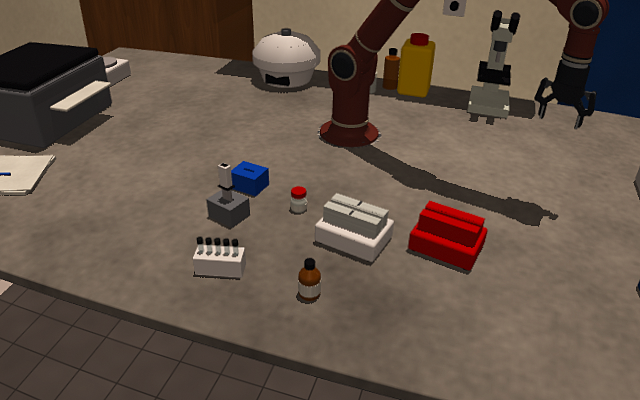

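View pics/side0.png

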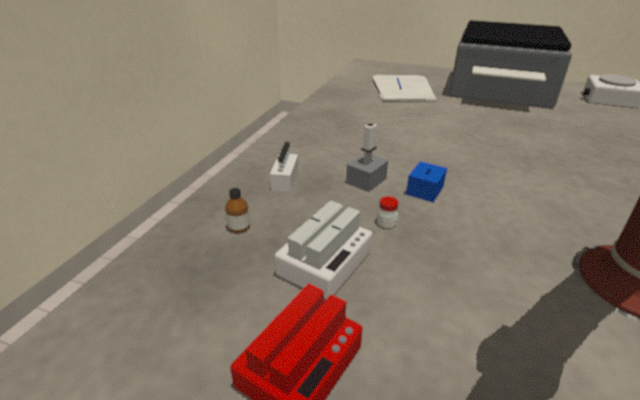

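Scene view: the grey stand with the probe is at (228,208) and its blue look-alike at (250,178). The white heater is at (355,226) and its red look-alike at (448,235). The jar is at (299,200), the bottle at (310,280) and the rack at (219,260). In the side view the stand is at (367,170) and the heater at (325,245). The grey stand (holding the probe) and the white/aluminium heater fit the description. I'll check both in one enlarged crop.

```bash
python3 - <<'E'
from h import *
a=cv2.imread("pics/scene0.png");b=cv2.imread("pics/side0.png")
def z(i,x,y,w,h): return cv2.resize(i[y:y+h,x:x+w],(400,300),interpolation=cv2.INTER_CUBIC)
cv2.imwrite("pics/z0.png",np.vstack([np.hstack([z(a,190,155,100,75),z(a,308,188,92,69)]),np.hstack([z(b,330,118,100,75),z(b,265,195,120,90)])]))
# rough base positions
S=cal("scene");D=cal("side")
for n,p,q,h in(("stand",(228,208),(367,160),.055),("stn",(357,215),(325,233),.097),("probe top",(225,165),(370,125),.147)):
    print(n,onz(S,[p],h)[0].round(3),onz(D,[q],h)[0].round(3))
E
```

```text
stand [ 0.603 -0.151  0.055] [ 0.572 -0.186  0.055]
stn [0.583 0.175 0.097] [0.551 0.186 0.097]
probe top [ 0.553 -0.175  0.147] [ 0.573 -0.193  0.147]
```

View pics/z0.png

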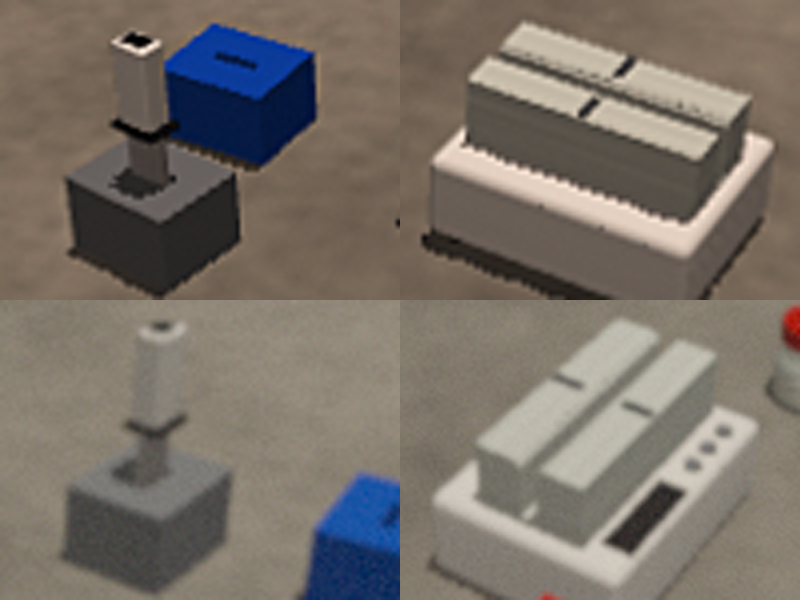

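The crop shows the white-handled probe in the grey stand. It also shows two dark pointers on the aluminium block, at about scene (360,203) and (351,213). Next I'll move over the heater for a precise wrist view.

Call:
{"fn": "servo_tool", "kwargs": {
  "rows": [
    {"dz": 0.03, "dx": 0.02, "dy": -0.03, "jaw": -1},
    {"dx": 0.16, "dy": -0.21, "dz": 0.11},
    {"dx": 0.16, "dy": -0.21, "dz": 0.11},
    {"dx": 0.16, "dy": -0.21, "dz": 0.11},
    {"dx": 0.16, "dy": -0.21, "dz": 0.11},
    {"dx": 0.16, "dy": -0.21, "dz": 0.11},
    {"dx": 0.32, "dy": -0.42, "dz": 0.11},
    {"dx": 0.32, "dy": -0.42, "dz": 0.11},
    {"dx": 0.32, "dy": -0.42, "dz": 0.11},
    {"dx": 0.32, "dy": -0.42, "dz": 0.11}
  ]
}}

```text
invalid input at $.rows[0]: expected keys jaw, dx, dy, dz, rx, ry, rz
```

Call:
{"fn": "servo_tool", "kwargs": {
  "rows": [
    {"dx": 0.02, "dy": -0.01},
    {"dx": 0.02, "dy": -0.01},
    {"dx": 0.02, "dy": -0.01},
    {"dx": 0.02, "dy": -0.01},
    {"dx": 0.02, "dy": -0.01},
    {"dx": 0.02, "dy": -0.01}
  ]
}}

```text
invalid input at $.rows[0]: expected keys jaw, dx, dy, dz, rx, ry, rz
```

```bash
python3 - <<'E'
from h import *
C=cal("wrist"); im=imaging.get_image("wrist"); cv2.imwrite("pics/w1.png",im); np.savez("w1.npz",R=C[2],t=C[3])
s=readout.read_state(); print(s["time_s"],s["ee_pos"],s["q"],s["qd"]); print(np.round(s["orientation"],3))
S=cal("scene"); p=onz(S,[(359.8,203.2),(351.2,212.6)],.099); print(p, proj(C,p))
E
```

```text
0.2 [0.21524954 0.61278492 0.20917824] [-72.16147363  35.26794572  -0.72376496  81.60695608   0.46426213
  63.22005062  -2.31669211] [-0.00033574 -0.15687019  0.02891434 -0.09868455 -0.02337545  0.04742985
  0.01657567]
[[-0.943  0.331 -0.001]
 [ 0.331  0.943 -0.002]
 [ 0.    -0.002 -1.   ]]
[[0.53647093 0.16962386 0.099     ]
 [0.5805044  0.15994887 0.099     ]] [[102.1229976  499.7251145 ]
 [113.00787841 519.82460183]]
```

View pics/w1.png

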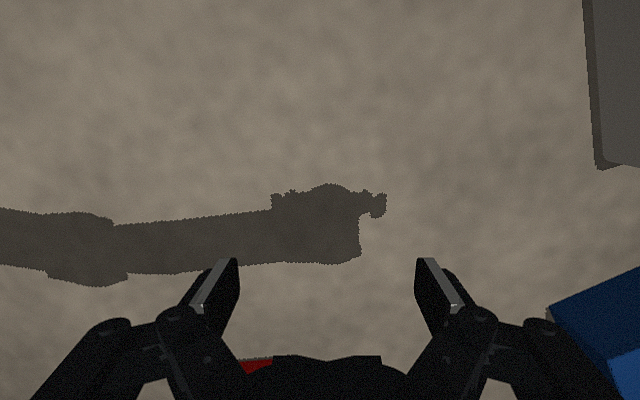

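The pointers put the marker near (0.558, 0.165), with station x at about −12°. Both moves were refused because every row needs all seven keys, so the picture only shows bare table. I'll resend them.

Call:
{"fn": "servo_tool", "kwargs": {
  "rows": [
    {"dx": 0.02, "dy": -0.02, "dz": 0.02, "rx": 0, "ry": 0, "rz": -0.1, "jaw": -1},
    {"dx": 0.15, "dy": -0.18, "dz": 0.09, "rx": 0, "ry": 0, "rz": -1.0, "jaw": -1},
    {"dx": 0.15, "dy": -0.18, "dz": 0.09, "rx": 0, "ry": 0, "rz": -1.0, "jaw": -1},
    {"dx": 0.15, "dy": -0.18, "dz": 0.09, "rx": 0, "ry": 0, "rz": -1.0, "jaw": -1},
    {"dx": 0.335, "dy": -0.4, "dz": 0.09, "rx": 0, "ry": 0, "rz": -1.0, "jaw": -1},
    {"dx": 0.335, "dy": -0.4, "dz": 0.09, "rx": 0, "ry": 0, "rz": -1.0, "jaw": -1},
    {"dx": 0.335, "dy": -0.4, "dz": 0.09, "rx": 0, "ry": 0, "rz": -1.0, "jaw": -1},
    {"dx": 0.335, "dy": -0.4, "dz": 0.09, "rx": 0, "ry": 0, "rz": -1.0, "jaw": -1},
    {"dx": 0.335, "dy": -0.4, "dz": 0.09, "rx": 0, "ry": 0, "rz": -1.0, "jaw": -1},
    {"dx": 0.335, "dy": -0.4, "dz": 0.09, "rx": 0, "ry": 0, "rz": -1.0, "jaw": -1}
  ]
}}

```text
time_s: 1.03
ee_pos: [0.4703, 0.3084, 0.2901]
orientation: [[-0.23, 0.973, -0.0], [0.973, 0.23, -0.0], [0.0, -0.0, -1.0]]
force: [0.6, 0.8, -0.8]
grip_width: 0.0855
finger_force: 0.0
```

Call:
{"fn": "servo_tool", "kwargs": {
  "rows": [
    {"dx": 0.03, "dy": -0.035, "dz": 0, "rx": 0, "ry": 0, "rz": 0, "jaw": -1},
    {"dx": 0.06, "dy": -0.07, "dz": 0, "rx": 0, "ry": 0, "rz": 0, "jaw": -1},
    {"dx": 0.06, "dy": -0.07, "dz": 0, "rx": 0, "ry": 0, "rz": 0, "jaw": -1},
    {"dx": 0.06, "dy": -0.07, "dz": 0, "rx": 0, "ry": 0, "rz": 0, "jaw": -1},
    {"dx": 0.06, "dy": -0.07, "dz": 0, "rx": 0, "ry": 0, "rz": 0, "jaw": -1},
    {"dx": 0.06, "dy": -0.07, "dz": 0, "rx": 0, "ry": 0, "rz": 0, "jaw": -1}
  ]
}}

```text
time_s: 1.53
ee_pos: [0.5285, 0.2419, 0.2895]
orientation: [[-0.234, 0.972, -0.002], [0.972, 0.234, 0.001], [0.002, -0.001, -1.0]]
force: [-0.5, 0.8, -0.6]
grip_width: 0.0855
finger_force: 0.0
```

```bash
python3 - <<'E'
from h import *
C=cal("wrist"); im=imaging.get_image("wrist"); cv2.imwrite("pics/w2.png",im); np.savez("w2.npz",R=C[2],t=C[3])
s=readout.read_state(); print(s["time_s"],s["ee_pos"],np.round(s["q"],1)); print(np.round(s["orientation"],3))
print(proj(C,[[0.5365,.1696,.099],[.5805,.16,.099]]))
E
```

```text
1.5833 [0.52831954 0.24226202 0.28963031] [-38.1  25.9  18.   86.6  -8.4  68.8  -5.2]
[[-0.234  0.972 -0.001]
 [ 0.972  0.234  0.001]
 [ 0.002 -0.001 -1.   ]]
[[318.90897387 227.15811497]
 [350.74274676 241.31255566]]
```

View pics/w2.png

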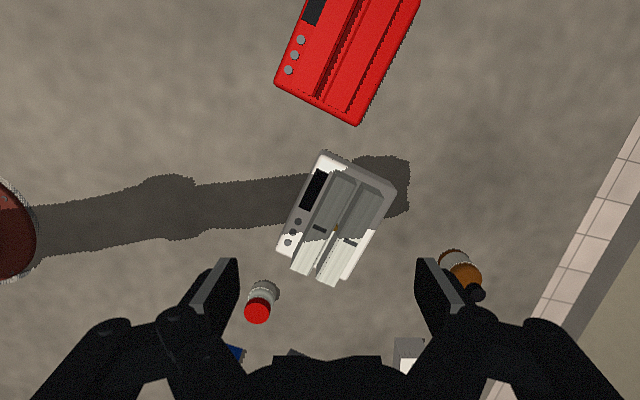

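The wrist view shows the heater with pointers at about (320,228) and (350,242), with the brass pin between them at about (336,229). These match the scene-camera prediction, so I'll refine with masks.

```bash
cat > ptr.py <<'E'
from h import *
def blobs(im,C,guess,z,win=9,thr=.72):
    """dark blob centroid near each guessed pixel, cast on plane z"""
    g=cv2.cvtColor(im,cv2.COLOR_BGR2GRAY).astype(float); out=[]
    for u,v in guess:
        x,y=int(round(u)),int(round(v)); w=g[y-win:y+win+1,x-win:x+win+1]
        m=(w<thr*np.median(w)).astype(np.uint8)
        n,l,st,c=cv2.connectedComponentsWithStats(m)
        k=1+np.argmin(np.hypot(*(c[1:]-win).T)-0.05*np.minimum(st[1:,4],60))
        W=(l==k)*(np.median(w)-w); yy,xx=np.mgrid[-win:win+1,-win:win+1]
        out.append((x+(W*xx).sum()/W.sum(),y+(W*yy).sum()/W.sum())); print("px",np.round(out[-1],1),"area",st[k,4])
    return onz(C,out,z)
E
python3 - <<'E'
from ptr import *
f=np.load("w2.npz"); Cw=cal("wrist")[:2]+(f["R"],f["t"])
for n,C,fn,g in(("wrist",Cw,"w2",[(320,228),(350,242)]),("scene",cal("scene"),"scene0",[(359.8,203.2),(351.2,212.6)]),("side",cal("side"),"side0",[(315.4,219.3),(336.4,227.4)])):
    p=blobs(cv2.imread(f"pics/{fn}.png"),C,g,.098,win=7); d=p[1]-p[0]; print(n,p.round(4).tolist(),"mid",p.mean(0).round(4),"yaw",np.degrees(np.arctan2(d[1],d[0])).round(1),"len",np.linalg.norm(d).round(4))
# slot yaw & stand yaw: block edge lines via minAreaRect of the grey stand top / housing
S=cal("scene"); im=cv2.imread("pics/scene0.png"); b=cv2.imread("pics/side0.png"); w=cv2.imread("pics/w2.png")
cv2.imwrite("pics/z1.png",np.hstack([cv2.resize(w[140:295,265:410],(400,428),interpolation=cv2.INTER_CUBIC),cv2.resize(im[155:230,190:260],(400,428),interpolation=cv2.INTER_CUBIC)]))
E
```

```text
px [319.1 228.2] area 61
px [349.6 241.7] area 53
wrist [[0.5372, 0.1678, 0.098], [0.5794, 0.1586, 0.098]] mid [0.5583 0.1632 0.098 ] yaw -12.3 len 0.0432
px [359.5 202.6] area 13
px [350.8 212.4] area 10
scene [[0.533, 0.168, 0.098], [0.5788, 0.1586, 0.098]] mid [0.5559 0.1633 0.098 ] yaw -11.5 len 0.0467
px [312.  216.2] area 40
px [335.7 227.3] area 15
side [[0.5899, 0.1489, 0.098], [0.5381, 0.165, 0.098]] mid [0.564 0.157 0.098] yaw 162.7 len 0.0542
```

View pics/z1.png

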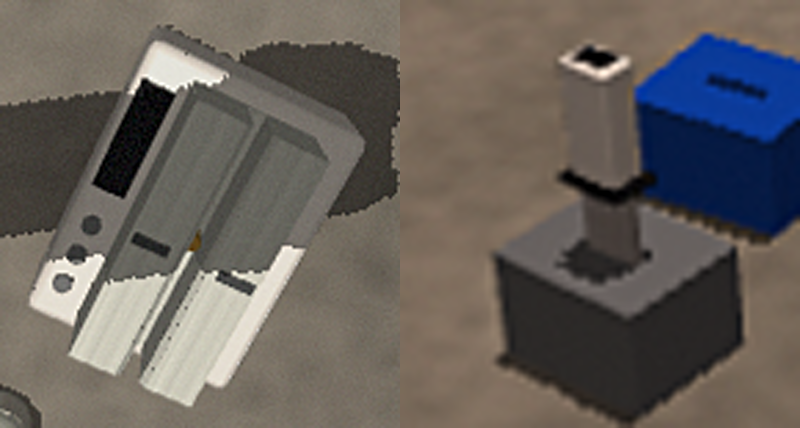

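The marker is at about (0.558, 0.163) with yaw −12.3° (wrist and scene agree; one side-view blob was poor, so I ignore it). Next I'll look at the stand from above.

Call:
{"fn": "servo_tool", "kwargs": {
  "rows": [
    {"dx": 0, "dy": -0.03, "dz": 0, "rx": 0, "ry": 0, "rz": 0, "jaw": -1},
    {"dx": 0.01, "dy": -0.35, "dz": 0, "rx": 0, "ry": 0, "rz": 0, "jaw": -1},
    {"dx": 0.01, "dy": -0.35, "dz": 0, "rx": 0, "ry": 0, "rz": 0, "jaw": -1},
    {"dx": 0.01, "dy": -0.35, "dz": 0, "rx": 0, "ry": 0, "rz": 0, "jaw": -1},
    {"dx": 0.01, "dy": -0.35, "dz": 0, "rx": 0, "ry": 0, "rz": 0, "jaw": -1},
    {"dx": 0.01, "dy": -0.35, "dz": 0, "rx": 0, "ry": 0, "rz": 0, "jaw": -1},
    {"dx": 0.01, "dy": -0.35, "dz": 0, "rx": 0, "ry": 0, "rz": 0, "jaw": -1},
    {"dx": 0.01, "dy": -0.35, "dz": 0, "rx": 0, "ry": 0, "rz": 0, "jaw": -1},
    {"dx": 0.01, "dy": -0.35, "dz": 0, "rx": 0, "ry": 0, "rz": 0, "jaw": -1},
    {"dx": 0.01, "dy": -0.35, "dz": 0, "rx": 0, "ry": 0, "rz": 0, "jaw": -1}
  ]
}}

```text
time_s: 2.42
ee_pos: [0.5385, -0.1175, 0.2904]
orientation: [[-0.221, 0.975, 0.0], [0.975, 0.221, -0.006], [-0.006, -0.001, -1.0]]
force: [0.4, -0.7, 0.3]
grip_width: 0.0855
finger_force: 0.0
```

Call:
{"fn": "servo_tool", "kwargs": {
  "rows": [
    {"dx": 0, "dy": 0, "dz": 0, "rx": 0, "ry": 0, "rz": 0, "jaw": -1},
    {"dx": 0, "dy": 0, "dz": 0, "rx": 0, "ry": 0, "rz": 0, "jaw": -1},
    {"dx": 0, "dy": 0, "dz": 0, "rx": 0, "ry": 0, "rz": 0, "jaw": -1}
  ]
}}

```text
time_s: 2.67
ee_pos: [0.5401, -0.1069, 0.2897]
orientation: [[-0.236, 0.972, -0.0], [0.972, 0.236, 0.002], [0.002, 0.0, -1.0]]
force: [0.5, 0.2, 0.4]
grip_width: 0.0854
finger_force: 0.0
```

```bash
python3 - <<'E'
from h import *
C=cal("wrist"); im=imaging.get_image("wrist"); cv2.imwrite("pics/w3.png",im); np.savez("w3.npz",R=C[2],t=C[3])
s=readout.read_state(); print(s["time_s"],s["ee_pos"],np.round(s["q"],1)); print(np.round(s["orientation"],3))
p=proj(C,[[0.57,-.19,.155],[.57,-.19,.055]]).round(0); print(p)
x,y=p.mean(0).astype(int); x0=max(0,min(440,x-100));y0=max(0,min(250,y-75)); print(x0,y0)
cv2.imwrite("pics/z2.png",cv2.resize(im[y0:y0+150,x0:x0+200],(800,600),interpolation=cv2.INTER_CUBIC))
q=onz(cal("scene"),[(207,199.3),(229.9,210.7),(249.2,198.4)],.055); d=np.diff(q,axis=0); print(q,np.linalg.norm(d,axis=1),np.degrees(np.arctan2(d[:,1],d[:,0])), (q[0]+q[2])/2)
E
```

```text
2.7167 [ 0.54005954 -0.10713346  0.28975934] [-6.  23.3 22.5 91.6 -9.5 67.1 32.2]
[[-0.236  0.972 -0.   ]
 [ 0.972  0.236  0.001]
 [ 0.001  0.    -1.   ]]
[[335. 261.]
 [333. 225.]]
234 168
[[ 0.58605437 -0.21901902  0.055     ]
 [ 0.61210216 -0.14105088  0.055     ]
 [ 0.54658553 -0.11788986  0.055     ]] [0.08220413 0.06949001] [ 71.52643063 160.53080919] [ 0.56631995 -0.16845444  0.055     ]
```

View pics/z2.png

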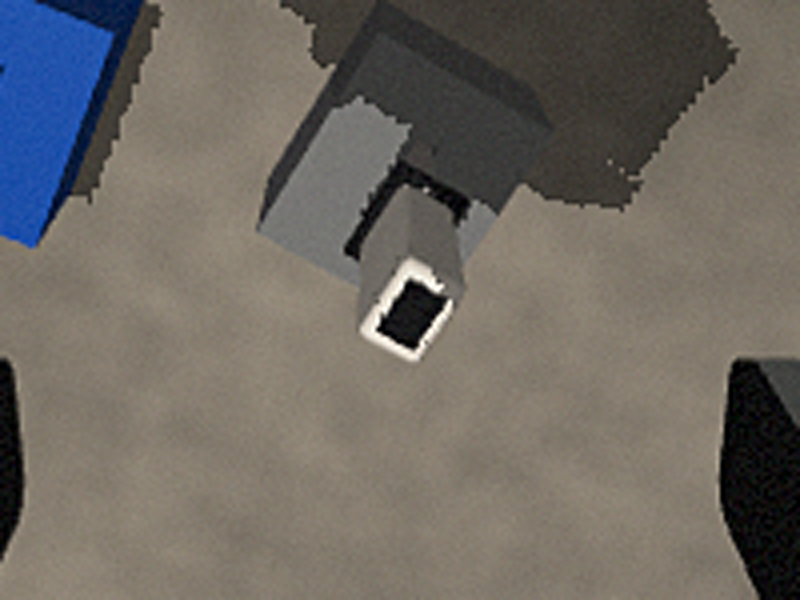

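The crop shows the handle's white-rimmed top centred at about full-frame (336,245). The stand's top and dark slot lie behind it, with the blade along the stand's long side. Now to measure the handle.

```bash
python3 - <<'E'
from h import *
f=np.load("w3.npz"); C=cal("wrist")[:2]+(f["R"],f["t"]); im=cv2.imread("pics/w3.png"); g=cv2.cvtColor(im,cv2.COLOR_BGR2GRAY)
m=((g>175)*255).astype(np.uint8); m[:225]=0; m[262:]=0; m[:,:315]=0; m[:,360:]=0
P=cv2.findNonZero(m)[:,0].astype(float); hull=cv2.convexHull(P.astype(np.float32))[:,0]
X=onz(C,hull,.155)[:,:2].astype(np.float32); r=cv2.minAreaRect(X*1000); b=cv2.boxPoints(r)
print("handle rect",np.round(r[0],1),np.round(r[1],1),"px",hull.min(0),hull.max(0))
e=[b[1]-b[0],b[2]-b[1]]; print([(np.linalg.norm(v).round(1),np.degrees(np.arctan2(v[1],v[0])).round(1)) for v in e])
# stand top: corners in crop -> px
c=np.array([(258,230),(380,32),(552,128)])/4+[234,168]
q=onz(C,c,.055); d=np.diff(q,axis=0); print("stand",q.round(4).tolist(),np.linalg.norm(d,axis=1),np.degrees(np.arctan2(d[:,1],d[:,0])),(q[0]+q[2])/2)
# handle top in scene & side
for n,p in(("scene",np.array([(595-400)*.175+190,60*.175+155])),("side",np.array([330+162*.25,118+28*.25]))): print(n,p,onz(cal(n),[p],.155))
# station block long edge yaw
f=np.load("w2.npz"); C=cal("wrist")[:2]+(f["R"],f["t"])
q=onz(C,np.array([(190,90),(70,350),(325,158),(192,403)])*.3625+[265,140],.097); print("block edges",[np.degrees(np.arctan2(*(q[i+1]-q[i])[1::-1])).round(1) for i in(0,2)],q[2:].mean(0),q[:2].mean(0))
E
```

```text
handle rect [ 567.5 -171.7] [26.1 18. ] px [324. 233.] [346. 257.]
[(np.float32(18.0), np.float32(-17.4)), (np.float32(26.1), np.float32(72.6))]
stand [[0.5233, -0.2021, 0.055], [0.5481, -0.1223, 0.055], [0.6135, -0.1412, 0.055]] [0.08356551 0.06816584] [ 72.77261581 -16.14231693] [ 0.56843263 -0.17166464  0.055     ]
scene [224.125 165.5  ] [[ 0.56748571 -0.16959516  0.155     ]]
side [370.5 125. ] [[ 0.56805999 -0.17429376  0.155     ]]
block edges [np.float64(-100.4), np.float64(-101.2)] [0.59031141 0.15758692 0.097     ] [0.52543986 0.17303432 0.097     ]
```

The handle centre is (0.5675, −0.172), with the closing axis at −17.4°. I'll turn and move above it, then descend.

Call:
{"fn": "servo_tool", "kwargs": {
  "rows": [
    {"dx": 0.0275, "dy": -0.0645, "dz": 0, "rx": 0, "ry": 0, "rz": -0.54, "jaw": -1},
    {"dx": 0.0275, "dy": -0.0645, "dz": 0, "rx": 0, "ry": 0, "rz": -0.54, "jaw": -1},
    {"dx": 0.0275, "dy": -0.0645, "dz": 0, "rx": 0, "ry": 0, "rz": -0.54, "jaw": -1},
    {"dx": 0.0275, "dy": -0.0645, "dz": 0, "rx": 0, "ry": 0, "rz": -0.54, "jaw": -1},
    {"dx": 0.0275, "dy": -0.0645, "dz": 0, "rx": 0, "ry": 0, "rz": -0.54, "jaw": -1},
    {"dx": 0.0275, "dy": -0.0645, "dz": 0, "rx": 0, "ry": 0, "rz": -0.54, "jaw": -1},
    {"dx": 0.0275, "dy": -0.0645, "dz": -0.04, "rx": 0, "ry": 0, "rz": -0.54, "jaw": -1},
    {"dx": 0.0275, "dy": -0.0645, "dz": -0.06, "rx": 0, "ry": 0, "rz": -0.54, "jaw": -1},
    {"dx": 0.0275, "dy": -0.0645, "dz": -0.06, "rx": 0, "ry": 0, "rz": -0.54, "jaw": -1},
    {"dx": 0.0275, "dy": -0.0645, "dz": -0.06, "rx": 0, "ry": 0, "rz": -0.54, "jaw": -1}
  ]
}}

```text
time_s: 3.55
ee_pos: [0.5671, -0.173, 0.2294]
orientation: [[0.299, 0.954, -0.002], [0.954, -0.299, 0.001], [0.0, -0.002, -1.0]]
force: [0.5, 0.0, 1.0]
grip_width: 0.0852
finger_force: 0.0
```

```bash
python3 - <<'E'
from h import *
s=readout.read_state(); print(s["time_s"],s["ee_pos"],np.round(s["q"],1),np.degrees(np.arctan2(s["orientation"][1][1],s["orientation"][0][1])))
C=cal("wrist"); im=imaging.get_image("wrist"); cv2.imwrite("pics/w4.png",im)
X=proj(C,[[.5675,-.1717,.155]])[0]; print(X)
g=cv2.cvtColor(im,cv2.COLOR_BGR2GRAY); m=((g>170)*255).astype(np.uint8)
n,l,st,c=cv2.connectedComponentsWithStats(m); k=1+np.argmin(np.hypot(*(c[1:]-X).T)/1.0+(st[1:,4]<60)*1e3); print(st[k],c[k])
h=cv2.convexHull(np.argwhere(l==k)[:,::-1].astype(np.float32))[:,0]; r=cv2.minAreaRect((onz(C,h,.155)[:,:2]*1000).astype(np.float32)); print(r)
E
```

```text
3.55 [ 0.5670924  -0.17303098  0.22935606] [ -3.1  31.4  29.5  90.4 -16.8  62.8  13.1] -17.427152483244026
[326.37026715 200.97826758]
[ 445    0   82  109 3251] [480.69916949  51.0916641 ]
((710.3560180664062, -97.85447692871094), (33.96075439453125, 75.2484359741211), 13.621477127075195)
```

The handle top is shaded here, but the three earlier views agree, so I'll descend and grip.

Call:
{"fn": "servo_tool", "kwargs": {
  "rows": [
    {"dx": 0, "dy": 0.001, "dz": -0.03, "rx": 0, "ry": 0, "rz": 0, "jaw": -1},
    {"dx": 0, "dy": 0.001, "dz": -0.06, "rx": 0, "ry": 0, "rz": 0, "jaw": -1},
    {"dx": 0, "dy": 0.001, "dz": -0.09, "rx": 0, "ry": 0, "rz": 0, "jaw": -1},
    {"dx": 0, "dy": 0.001, "dz": -0.11, "rx": 0, "ry": 0, "rz": 0, "jaw": -1},
    {"dx": 0, "dy": 0.001, "dz": -0.1235, "rx": 0, "ry": 0, "rz": 0, "jaw": -1},
    {"dx": 0, "dy": 0.001, "dz": -0.1235, "rx": 0, "ry": 0, "rz": 0, "jaw": -1},
    {"dx": 0, "dy": 0.001, "dz": -0.1235, "rx": 0, "ry": 0, "rz": 0, "jaw": -1},
    {"dx": 0, "dy": 0.001, "dz": -0.1235, "rx": 0, "ry": 0, "rz": 0, "jaw": -1}
  ]
}}

```text
time_s: 4.27
ee_pos: [0.569, -0.1743, 0.1087]
orientation: [[0.302, 0.953, 0.004], [0.953, -0.302, -0.001], [-0.0, 0.005, -1.0]]
force: [0.3, -0.2, -0.0]
grip_width: 0.0854
finger_force: 0.0
```

Call:
{"fn": "servo_tool", "kwargs": {
  "rows": [
    {"dx": 0, "dy": 0, "dz": 0, "rx": 0, "ry": 0, "rz": 0, "jaw": 0},
    {"dx": 0, "dy": 0, "dz": 0, "rx": 0, "ry": 0, "rz": 0, "jaw": 0.3},
    {"dx": 0, "dy": 0, "dz": 0, "rx": 0, "ry": 0, "rz": 0, "jaw": 1},
    {"dx": 0, "dy": 0, "dz": 0, "rx": 0, "ry": 0, "rz": 0, "jaw": 1},
    {"dx": 0, "dy": 0, "dz": 0, "rx": 0, "ry": 0, "rz": 0, "jaw": 1},
    {"dx": 0, "dy": 0, "dz": 0, "rx": 0, "ry": 0, "rz": 0, "jaw": 1},
    {"dx": 0, "dy": 0, "dz": 0, "rx": 0, "ry": 0, "rz": 0, "jaw": 1},
    {"dx": 0, "dy": 0, "dz": 0, "rx": 0, "ry": 0, "rz": 0, "jaw": 1},
    {"dx": 0, "dy": 0, "dz": 0, "rx": 0, "ry": 0, "rz": 0, "jaw": 1},
    {"dx": 0, "dy": 0, "dz": 0, "rx": 0, "ry": 0, "rz": 0, "jaw": 1}
  ],
  "grip_force": 40
}}

```text
time_s: 5.1
ee_pos: [0.5673, -0.1735, 0.1067]
orientation: [[0.302, 0.953, 0.0], [0.953, -0.302, 0.0], [0.0, 0.0, -1.0]]
force: [-0.6, 1.3, 3.4]
grip_width: 0.0191
finger_force: 41.9
```

Call:
{"fn": "servo_tool", "kwargs": {
  "rows": [
    {"dx": 0, "dy": 0, "dz": 0, "rx": 0, "ry": 0, "rz": 0, "jaw": 1},
    {"dx": 0, "dy": 0, "dz": 0, "rx": 0, "ry": 0, "rz": 0, "jaw": 1},
    {"dx": 0, "dy": 0, "dz": 0, "rx": 0, "ry": 0, "rz": 0, "jaw": 1},
    {"dx": 0, "dy": 0, "dz": 0, "rx": 0, "ry": 0, "rz": 0, "jaw": 1}
  ]
}}

```text
time_s: 5.43
ee_pos: [0.5673, -0.1736, 0.1067]
orientation: [[0.302, 0.953, 0.0], [0.953, -0.302, -0.0], [0.0, 0.0, -1.0]]
force: [-1.1, 0.3, 4.8]
grip_width: 0.0193
finger_force: 42.2
```

Gripped at 19 mm. I'll lift straight up.

Call:
{"fn": "servo_tool", "kwargs": {
  "rows": [
    {"dx": 0, "dy": 0, "dz": 0.01, "rx": 0, "ry": 0, "rz": 0, "jaw": 1},
    {"dx": 0, "dy": 0, "dz": 0.025, "rx": 0, "ry": 0, "rz": 0, "jaw": 1},
    {"dx": 0, "dy": 0, "dz": 0.045, "rx": 0, "ry": 0, "rz": 0, "jaw": 1},
    {"dx": 0, "dy": 0, "dz": 0.065, "rx": 0, "ry": 0, "rz": 0, "jaw": 1},
    {"dx": 0, "dy": 0, "dz": 0.09, "rx": 0, "ry": 0, "rz": 0, "jaw": 1},
    {"dx": 0, "dy": 0, "dz": 0.115, "rx": 0, "ry": 0, "rz": 0, "jaw": 1},
    {"dx": 0, "dy": 0, "dz": 0.13, "rx": 0, "ry": 0, "rz": 0, "jaw": 1},
    {"dx": 0, "dy": 0, "dz": 0.14, "rx": 0, "ry": 0, "rz": 0, "jaw": 1},
    {"dx": 0, "dy": 0, "dz": 0.14, "rx": 0, "ry": 0, "rz": 0, "jaw": 1},
    {"dx": 0, "dy": 0, "dz": 0.14, "rx": 0, "ry": 0, "rz": 0, "jaw": 1}
  ]
}}

```text
time_s: 6.27
ee_pos: [0.5667, -0.1732, 0.2458]
orientation: [[0.302, 0.953, -0.001], [0.953, -0.302, 0.0], [0.0, -0.001, -1.0]]
force: [-0.2, -0.1, -1.2]
grip_width: 0.0192
finger_force: 41.5
```

Call:
{"fn": "servo_tool", "kwargs": {
  "rows": [
    {"dx": 0, "dy": 0, "dz": 0, "rx": 0, "ry": 0, "rz": 0, "jaw": 1},
    {"dx": 0, "dy": 0, "dz": 0, "rx": 0, "ry": 0, "rz": 0, "jaw": 1},
    {"dx": 0, "dy": 0, "dz": 0, "rx": 0, "ry": 0, "rz": 0, "jaw": 1}
  ]
}}

```text
time_s: 6.52
ee_pos: [0.5665, -0.1731, 0.245]
orientation: [[0.302, 0.953, -0.003], [0.953, -0.302, 0.001], [-0.0, -0.003, -1.0]]
force: [0.4, -0.1, -1.1]
grip_width: 0.0193
finger_force: 41.5
```

```bash
python3 - <<'E'
from h import *
s=readout.read_state(); print(s["time_s"],s["ee_pos"],s["force"],s["moment"])
T=np.array(s["ee_pos"]); v=[]
for n in("scene","side"):
    C=cal(n); im=imaging.get_image(n); cv2.imwrite(f"pics/{n}5.png",im)
    P=proj(C,[T+[0,0,.0187],T+[0,0,-.0987],T+[0,0,-.015]]); print(n,P.round(1).tolist())
    x,y=P[1].astype(int)-[37,75]; print(x,y); v.append(cv2.resize(im[y:y+100,x:x+75],(400,533),interpolation=cv2.INTER_CUBIC))
cv2.imwrite("pics/z5.png",np.hstack(v))
E
```

```text
6.5167 [ 0.56653615 -0.17313687  0.2450259 ] [ 0.39737944 -0.13692987 -1.10383395] [-0.03076747 -0.04012134  0.00038724]
scene [[219.1, 125.3], [223.3, 168.1], [220.3, 138.0]]
186 93
side [[374.7, 79.7], [370.7, 128.7], [373.5, 94.5]]
333 53
```

View pics/z5.png

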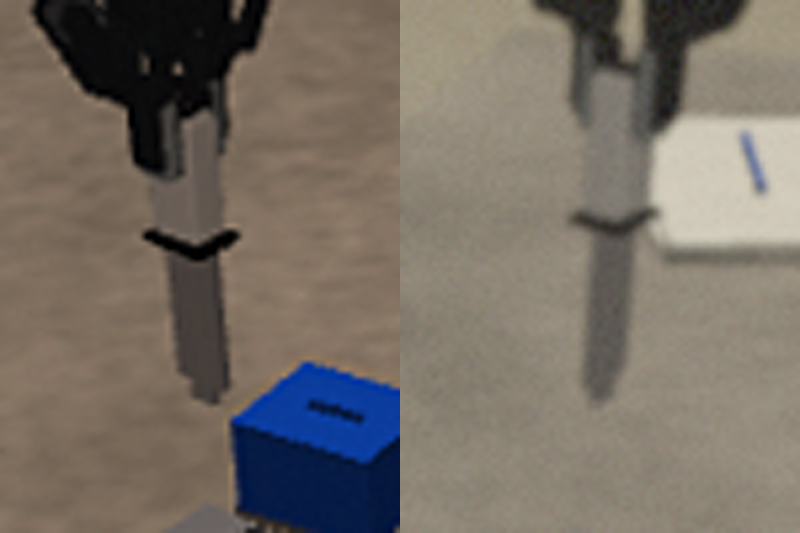

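The probe hangs upright in the fingers. The foot appears at scene (224.4,168) and side (370.3,128.4), within about 1 px of the prediction, so it sits roughly +2 mm along the blade from the TCP. Now I'll carry it over the heater.

Call:
{"fn": "servo_tool", "kwargs": {
  "rows": [
    {"dx": 0, "dy": 0.015, "dz": 0.005, "rx": 0, "ry": 0, "rz": 0.02, "jaw": 1},
    {"dx": -0.002, "dy": 0.045, "dz": 0.005, "rx": 0, "ry": 0, "rz": 0.05, "jaw": 1},
    {"dx": -0.004, "dy": 0.085, "dz": 0.005, "rx": 0, "ry": 0, "rz": 0.107, "jaw": 1},
    {"dx": -0.006, "dy": 0.125, "dz": 0.005, "rx": 0, "ry": 0, "rz": 0.107, "jaw": 1},
    {"dx": -0.008, "dy": 0.165, "dz": 0.005, "rx": 0, "ry": 0, "rz": 0.107, "jaw": 1},
    {"dx": -0.009, "dy": 0.205, "dz": 0.005, "rx": 0, "ry": 0, "rz": 0.107, "jaw": 1},
    {"dx": -0.009, "dy": 0.245, "dz": 0.005, "rx": 0, "ry": 0, "rz": 0.107, "jaw": 1},
    {"dx": -0.009, "dy": 0.28, "dz": 0, "rx": 0, "ry": 0, "rz": 0.107, "jaw": 1},
    {"dx": -0.009, "dy": 0.31, "dz": 0, "rx": 0, "ry": 0, "rz": 0.107, "jaw": 1},
    {"dx": -0.009, "dy": 0.325, "dz": 0, "rx": 0, "ry": 0, "rz": 0.107, "jaw": 1}
  ]
}}

```text
time_s: 7.45
ee_pos: [0.557, 0.158, 0.2454]
orientation: [[0.191, 0.982, -0.002], [0.982, -0.191, 0.003], [0.003, -0.003, -1.0]]
force: [-0.7, 0.3, -1.4]
grip_width: 0.0195
finger_force: 41.4
```

Call:
{"fn": "servo_tool", "kwargs": {
  "rows": [
    {"dx": 0, "dy": 0.009, "dz": 0, "rx": 0, "ry": 0, "rz": 0, "jaw": 1},
    {"dx": 0, "dy": 0.009, "dz": -0.01, "rx": 0, "ry": 0, "rz": 0, "jaw": 1},
    {"dx": 0, "dy": 0.009, "dz": -0.02, "rx": 0, "ry": 0, "rz": 0, "jaw": 1},
    {"dx": 0, "dy": 0.009, "dz": -0.03, "rx": 0, "ry": 0, "rz": 0, "jaw": 1},
    {"dx": 0, "dy": 0.009, "dz": -0.034, "rx": 0, "ry": 0, "rz": 0, "jaw": 1},
    {"dx": 0, "dy": 0.009, "dz": -0.034, "rx": 0, "ry": 0, "rz": 0, "jaw": 1},
    {"dx": 0, "dy": 0.009, "dz": -0.034, "rx": 0, "ry": 0, "rz": 0, "jaw": 1},
    {"dx": 0, "dy": 0.009, "dz": -0.034, "rx": 0, "ry": 0, "rz": 0, "jaw": 1}
  ]
}}

```text
time_s: 8.12
ee_pos: [0.5586, 0.1598, 0.2127]
orientation: [[0.2, 0.98, 0.001], [0.98, -0.2, 0.0], [0.0, 0.001, -1.0]]
force: [-1.1, -0.5, 0.6]
grip_width: 0.0193
finger_force: 41.4
```

```bash
python3 - <<'E'
from h import *
s=readout.read_state(); T=np.array(s["ee_pos"]); print(s["time_s"],T,s["force"],np.degrees(np.arctan2(s["orientation"][1][1],s["orientation"][0][1]))); v=[]
for n,w in(("scene",70),("side",80),("wrist",110)):
    C=cal(n); im=imaging.get_image(n); cv2.imwrite(f"pics/{n}6.png",im)
    P=proj(C,[T+[0,0,-.0987],[.558,.1632,.097],[.558,.1632,.075]]); print(n,P.round(1).tolist())
    x,y=(P[1]-[w/2,w*.6]).astype(int); print(x,y,w); v.append(cv2.resize(im[y:y+w,x:x+w],(266,266) if n!="wrist" else (266,266),interpolation=cv2.INTER_CUBIC))
    if n=="wrist": big=cv2.resize(im[y:y+w,x:x+w],(600,600),interpolation=cv2.INTER_CUBIC)
cv2.imwrite("pics/z6.png",np.hstack([np.vstack([cv2.resize(v[0],(200,300)) if 0 else cv2.resize(v[0],(200,200)),cv2.resize(v[1],(200,200)),np.zeros((200,200,3),np.uint8)]),big]))
E
```

```text
8.1167 [0.55861722 0.15978908 0.21273692] [-1.14997924 -0.50699368  0.56127444] -11.528678051856971
scene [[353.9, 202.3], [354.9, 208.3], [354.4, 215.8]]
319 166 70
side [[326.1, 215.9], [325.6, 224.7], [325.4, 234.4]]
285 176 80
wrist [[326.1, 194.3], [324.7, 185.7], [324.8, 179.9]]
269 119 110
```

View pics/z6.png

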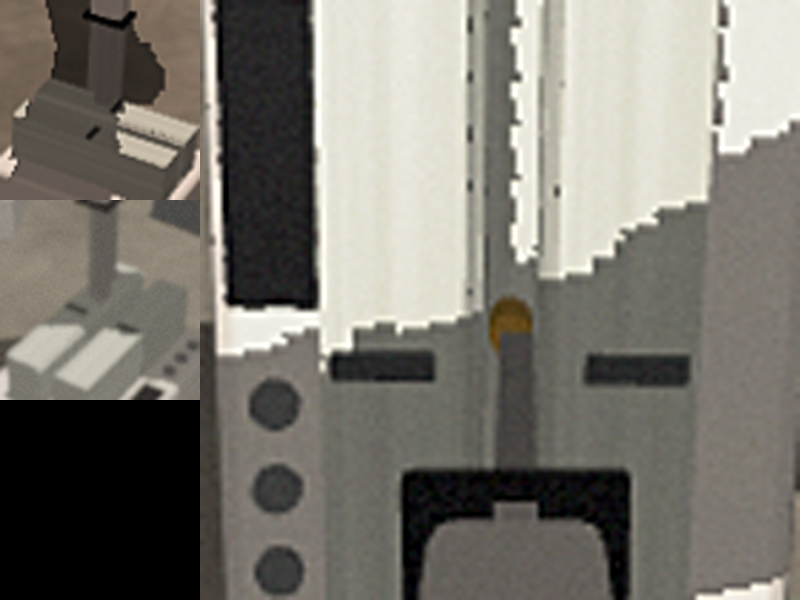

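This is a clear edge-on view in the wrist crop. The pointers are at (382,367) and (637,370), the brass pin at (511,324), and the blade is just above the slot with its lowest visible corner at (516,333). I'll compare these quantitatively.

```bash
python3 - <<'E'
from h import *
C=cal("wrist"); s=readout.read_state(); T=np.array(s["ee_pos"]); R=np.array(s["orientation"])
def cr(x,y): return (269+(x-200)/600*110,119+y/600*110)
ax=R[:,0]; X=[T+ax*.015+[0,0,-.0887],T+ax*.007+[0,0,-.0987],T+ax*.018+[0,0,-.0117],T+ax*.018+[0,0,-.0157]]
P=proj(C,X); print("pred shoulder,foot corner,collar top/bot edge",((P-[269,119])*600/110+[200,0]).round(0).tolist())
p=onz(C,[cr(382,367),cr(637,370)],.099); d=p[1]-p[0]; print("marker",p.mean(0),np.linalg.norm(d),np.degrees(np.arctan2(d[1],d[0])))
q=onz(C,[cr(511,324)],.075)[0]; print("pin ellipse top",q)
sl=onz(C,[cr(466,20),cr(494,460)],.097); print("slot left edge yaw",np.degrees(np.arctan2(*(sl[1]-sl[0])[1::-1])))
m=p.mean(0); e=m-T; print("marker-TCP along toolx,tooly mm",1e3*e@R[:,0],1e3*e@R[:,1]); b=onz(C,[cr(516,333)],X[0][2])[0]-T; print("shoulder rel",1e3*b@R[:,0],1e3*b@R[:,1])
e=q-T; print("pin rel",1e3*e@R[:,0],1e3*e@R[:,1])
E
```

```text
pred shoulder,foot corner,collar top/bot edge [[511.0, 335.0], [511.0, 367.0], [512.0, 484.0], [512.0, 472.0]]
marker [0.55886254 0.16287785 0.099     ] 0.044106115750215384 -12.200884018676227
pin ellipse top [0.55949803 0.16462341 0.075     ]
slot left edge yaw -98.22409036541654
marker-TCP along toolx,tooly mm 2.445937061803182 -0.3309467063775955
shoulder rel 15.330204848734759 0.6993043618613768
pin rel 4.2687939502944205 -0.07898039701035778
```

The shift needed is about +2.5 mm along the slot and −0.9 mm across. I'll apply it and lower to just above the pin.

Call:
{"fn": "servo_tool", "kwargs": {
  "rows": [
    {"dx": -0.0004, "dy": 0.0026, "dz": 0, "rx": 0, "ry": 0, "rz": 0, "jaw": 1},
    {"dx": -0.0004, "dy": 0.0026, "dz": 0, "rx": 0, "ry": 0, "rz": 0, "jaw": 1},
    {"dx": -0.0004, "dy": 0.0026, "dz": -0.005, "rx": 0, "ry": 0, "rz": 0, "jaw": 1},
    {"dx": -0.0004, "dy": 0.0026, "dz": -0.01, "rx": 0, "ry": 0, "rz": 0, "jaw": 1},
    {"dx": -0.0004, "dy": 0.0026, "dz": -0.015, "rx": 0, "ry": 0, "rz": 0, "jaw": 1},
    {"dx": -0.0004, "dy": 0.0026, "dz": -0.02, "rx": 0, "ry": 0, "rz": 0, "jaw": 1},
    {"dx": -0.0004, "dy": 0.0026, "dz": -0.025, "rx": 0, "ry": 0, "rz": 0, "jaw": 1},
    {"dx": -0.0004, "dy": 0.0026, "dz": -0.029, "rx": 0, "ry": 0, "rz": 0, "jaw": 1},
    {"dx": -0.0004, "dy": 0.0026, "dz": -0.032, "rx": 0, "ry": 0, "rz": 0, "jaw": 1},
    {"dx": -0.0004, "dy": 0.0026, "dz": -0.033, "rx": 0, "ry": 0, "rz": 0, "jaw": 1}
  ]
}}

```text
time_s: 9.1
ee_pos: [0.5574, 0.163, 0.1786]
orientation: [[0.199, 0.98, -0.001], [0.98, -0.199, -0.0], [-0.001, -0.001, -1.0]]
force: [0.5, 0.8, -0.2]
grip_width: 0.0192
finger_force: 41.4
```

```bash
cat > f.py <<'E'
from h import *
def avg(n=12):
    v=[]
    for i in range(n):
        im=imaging.get_image("wrist"); s=readout.read_state(); v.append(np.r_[s["ee_pos"],s["force"],s["moment"],np.array(s["effort"])])
    v=np.array(v[2:]); print("t",s["time_s"],"pos",v[:,:3].mean(0).round(4),"F",v[:,3:6].mean(0).round(2),"sd",v[:,3:6].std(0).round(2),"M",v[:,6:9].mean(0).round(3)); return im,v
E
python3 - <<'E'
from f import *
im,v=avg(); cv2.imwrite("pics/w7.png",im); print(readout.read_state()["orientation"])
E
```

```text
t 9.7 pos [0.5579 0.1631 0.1796] F [ 0.08  0.33 -0.71] sd [0.32 0.44 0.76] M [-0.013 -0.016 -0.009]
[[ 1.98612481e-01  9.80078085e-01  1.70402457e-04]
 [ 9.80078087e-01 -1.98612504e-01  1.27298538e-04]
 [ 1.58606566e-04  1.41724635e-04 -9.99999977e-01]]
```

The blade is in the slot with no contact force. I'll lower to about 2 mm of pin travel and compare forces.

Call:
{"fn": "servo_tool", "kwargs": {
  "rows": [
    {"dx": 0, "dy": 0, "dz": -0.002, "rx": 0, "ry": 0, "rz": 0, "jaw": 1},
    {"dx": 0, "dy": 0, "dz": -0.004, "rx": 0, "ry": 0, "rz": 0, "jaw": 1},
    {"dx": 0, "dy": 0, "dz": -0.006, "rx": 0, "ry": 0, "rz": 0, "jaw": 1},
    {"dx": 0, "dy": 0, "dz": -0.0075, "rx": 0, "ry": 0, "rz": 0, "jaw": 1},
    {"dx": 0, "dy": 0, "dz": -0.008, "rx": 0, "ry": 0, "rz": 0, "jaw": 1},
    {"dx": 0, "dy": 0, "dz": -0.008, "rx": 0, "ry": 0, "rz": 0, "jaw": 1}
  ]
}}

```text
time_s: 10.2
ee_pos: [0.5578, 0.1631, 0.1714]
orientation: [[0.199, 0.98, -0.0], [0.98, -0.199, 0.0], [0.0, -0.0, -1.0]]
force: [0.2, 0.2, 0.6]
grip_width: 0.0193
finger_force: 41.6
```

```bash
python3 - <<'E'
from f import *
avg(24)
E
```

```text
t 11.4 pos [0.5577 0.1631 0.1714] F [-0.21 -0.06  0.43] sd [0.49 0.5  0.55] M [0.008 0.123 0.009]
```

Call:
{"fn": "servo_tool", "kwargs": {
  "rows": [
    {"dx": 0, "dy": 0, "dz": -0.001, "rx": 0, "ry": 0, "rz": 0, "jaw": 1},
    {"dx": 0, "dy": 0, "dz": -0.002, "rx": 0, "ry": 0, "rz": 0, "jaw": 1},
    {"dx": 0, "dy": 0, "dz": -0.002, "rx": 0, "ry": 0, "rz": 0, "jaw": 1}
  ]
}}

```text
time_s: 11.65
ee_pos: [0.5578, 0.1631, 0.1693]
orientation: [[0.199, 0.98, -0.0], [0.98, -0.199, 0.0], [0.0, -0.0, -1.0]]
force: [-0.6, 0.3, 1.8]
grip_width: 0.0195
finger_force: 41.7
```

```bash
python3 - <<'E'
from f import *
im,v=avg(24); cv2.imwrite("pics/w8.png",im)
E
```

```text
t 12.85 pos [0.5578 0.1631 0.1694] F [-0.77 -0.05  1.33] sd [0.46 0.53 0.42] M [0.016 0.185 0.005]
```

The pin is now pressed about 3.3 mm. A small sideways moment hints at light contact on the +x side, so I'll shift slightly to −x and press about 1.7 mm more.

Call:
{"fn": "servo_tool", "kwargs": {
  "rows": [
    {"dx": -0.0004, "dy": 0.0001, "dz": -0.0005, "rx": 0, "ry": 0, "rz": 0, "jaw": 1},
    {"dx": -0.0008, "dy": 0.0002, "dz": -0.0012, "rx": 0, "ry": 0, "rz": 0, "jaw": 1},
    {"dx": -0.0008, "dy": 0.0002, "dz": -0.0017, "rx": 0, "ry": 0, "rz": 0, "jaw": 1},
    {"dx": -0.0008, "dy": 0.0002, "dz": -0.0017, "rx": 0, "ry": 0, "rz": 0, "jaw": 1}
  ]
}}

```text
time_s: 13.18
ee_pos: [0.5575, 0.1632, 0.1678]
orientation: [[0.199, 0.98, 0.001], [0.98, -0.199, -0.0], [0.0, 0.001, -1.0]]
force: [0.2, -0.7, 1.9]
grip_width: 0.019
finger_force: 41.8
```

```bash
python3 - <<'E'
from f import *
im,v=avg(24); cv2.imwrite("pics/w9.png",im); C=cal("wrist"); print(proj(C,[[.5585,.163,.097]]))
a=cv2.resize(im[119:229,269:379],(500,500),interpolation=cv2.INTER_CUBIC)
sc=imaging.get_image("side"); sd=cv2.resize(sc[165:245,285:365],(300,300),interpolation=cv2.INTER_CUBIC)
cv2.imwrite("pics/z9.png",np.hstack([a,np.vstack([sd,np.zeros((200,300,3),np.uint8)])]))
E
```

```text
t 14.3833 pos [0.5574 0.1632 0.1678] F [ 1.48 -0.39  1.83] sd [0.61 0.53 0.39] M [-0.134 -0.481 -0.006]
[[327.7003454  203.93459719]]
```

View pics/z9.png

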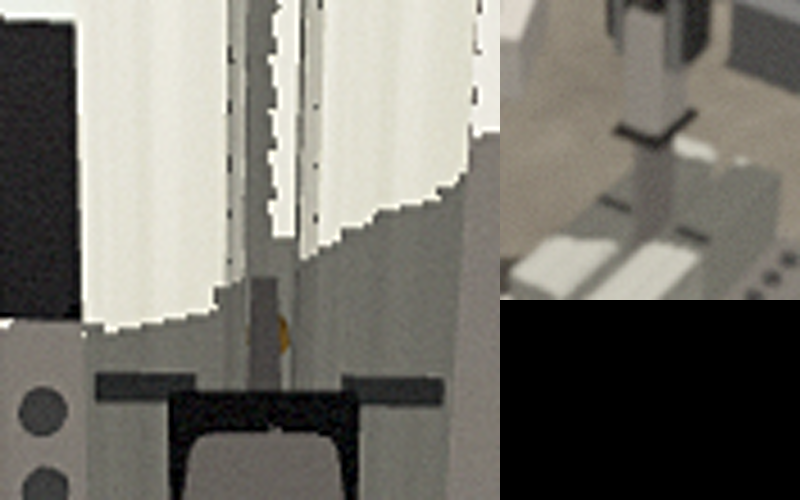

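The crop shows the blade in the slot at x≈263, about 1 mm left of the pin (right edge 289, centre about 268), so my shift was too far. The sideways force is mostly friction on the pin. I'll lift off the pin, move 1.2 mm back and press again.

Call:
{"fn": "servo_tool", "kwargs": {
  "rows": [
    {"dx": 0, "dy": 0, "dz": 0.005, "rx": 0, "ry": 0, "rz": 0, "jaw": 1},
    {"dx": 0, "dy": 0, "dz": 0.011, "rx": 0, "ry": 0, "rz": 0, "jaw": 1},
    {"dx": 0.0012, "dy": -0.0002, "dz": 0.011, "rx": 0, "ry": 0, "rz": 0, "jaw": 1},
    {"dx": 0.0012, "dy": -0.0002, "dz": 0.011, "rx": 0, "ry": 0, "rz": 0, "jaw": 1},
    {"dx": 0.0012, "dy": -0.0002, "dz": 0.011, "rx": 0, "ry": 0, "rz": 0, "jaw": 1},
    {"dx": 0.0012, "dy": -0.0002, "dz": 0.011, "rx": 0, "ry": 0, "rz": 0, "jaw": 1}
  ]
}}

```text
time_s: 14.93
ee_pos: [0.5571, 0.1633, 0.1781]
orientation: [[0.198, 0.98, -0.003], [0.98, -0.198, -0.0], [-0.001, -0.003, -1.0]]
force: [-0.2, 0.3, -1.0]
grip_width: 0.0192
finger_force: 41.4
```

```bash
python3 - <<'E'
from f import *
avg(24)
E
```

```text
t 16.1333 pos [0.5581 0.1631 0.1786] F [ 0.19 -0.11 -0.76] sd [0.61 0.47 0.52] M [-0.005  0.001  0.   ]
```

Call:
{"fn": "servo_tool", "kwargs": {
  "rows": [
    {"dx": 0, "dy": 0, "dz": -0.002, "rx": 0, "ry": 0, "rz": 0, "jaw": 1},
    {"dx": 0, "dy": 0, "dz": -0.004, "rx": 0, "ry": 0, "rz": 0, "jaw": 1},
    {"dx": 0, "dy": 0, "dz": -0.006, "rx": 0, "ry": 0, "rz": 0, "jaw": 1},
    {"dx": 0, "dy": 0, "dz": -0.008, "rx": 0, "ry": 0, "rz": 0, "jaw": 1},
    {"dx": 0, "dy": 0, "dz": -0.01, "rx": 0, "ry": 0, "rz": 0, "jaw": 1},
    {"dx": 0, "dy": 0, "dz": -0.011, "rx": 0, "ry": 0, "rz": 0, "jaw": 1},
    {"dx": 0, "dy": 0, "dz": -0.0112, "rx": 0, "ry": 0, "rz": 0, "jaw": 1},
    {"dx": 0, "dy": 0, "dz": -0.0112, "rx": 0, "ry": 0, "rz": 0, "jaw": 1},
    {"dx": 0, "dy": 0, "dz": -0.0112, "rx": 0, "ry": 0, "rz": 0, "jaw": 1}
  ]
}}

```text
time_s: 16.88
ee_pos: [0.5582, 0.1631, 0.1677]
orientation: [[0.199, 0.98, 0.0], [0.98, -0.199, 0.0], [0.0, 0.0, -1.0]]
force: [0.2, -0.5, 2.5]
grip_width: 0.0194
finger_force: 41.8
```

```bash
python3 - <<'E'
from f import *
im,v=avg(24); cv2.imwrite("pics/w10.png",im); s=readout.read_state(); print(s["grip_width"],s["finger_force"],s["time_s"])
a=cv2.resize(im[119:219,269:369],(600,600),interpolation=cv2.INTER_CUBIC); cv2.imwrite("pics/z10.png",a)
E
```

```text
t 18.0833 pos [0.5582 0.1631 0.1675] F [-0.38  0.02  1.84] sd [0.51 0.48 0.41] M [0.002 0.122 0.001]
0.018987375259698836 41.80811583995819 18.0833
```

View pics/z10.png

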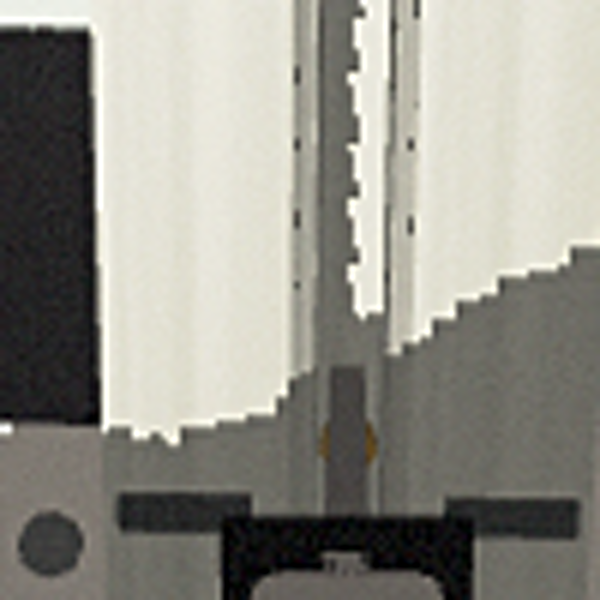

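The crop shows the blade centred on the pin, with brass showing equally on both sides at x≈323 and 373, and clear of both slot walls. The push is about 2.6 N, so the pin is pressed about 4.5 mm. I'm handing in.

```bash
python3 -c "
from station import ticket; print(ticket.sign_off())"
```

```text
the job is handed in; nothing more can be done
None
```

The job is handed in: the probe is still held upright in the heater slot at the pointers, its foot centred on the pin and pressing it about 4.5 mm (estimated from the 2.6 N push); the judge's verdict was not shown.

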